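Seal the wide-mouth jar

TASK

Two amber jars stand in the grey bottle holder, both with their black screw caps left loose. Screw the cap of the wide-mouth jar (the one with the larger cap) fully shut, clockwise seen from above until it stops, then let go of it. Leave the cap of the narrow-mouth jar as it is, since that one must stay vented.

Things in the scene. Friction and masses are not known exactly. Their poses are not given: they have to be found in the camera images.
- wide_jar_cap (a joint): turn of the wide-mouth jar's screw cap about the jar's upright axis, rad: 0 fully shut (hard stop), larger is looser (counterclockwise from above), to 1.45; starts at 0.9 to 1.3. The cap is captive, does not rise, drags lightly (0.1 N m); a 40 N grip turns it and slips at the stop. Shut, the white rib on the lid points the same way as the white upright mark on the jar's wall
- wide_grip (a point): on the axis of the wide jar's cap, 6 mm under its flat top: the TCP goes here to grip, from above, in any direction. Round ribbed black cap, 50 mm across, 26 mm high, from 78 to 104 mm above the bench. Below it the amber jar's shoulder widens from 47 mm across at 70 mm height to 58 mm at 58 mm. Axes turn with the cap: z up, white rib along -x
- narrow_rib (a point): outer end of the white rib on the narrow-mouth jar's lid, at the rim, 16 mm from that cap's axis, which lies along this point's own +x; z up. This black cap is 32 mm across, top also 104 mm above the bench; the amber jar is 58 mm across as the other. It turns as easily as the other and is to be left alone
- holder: grey bottle holder block, 90 x 230 x 30 mm (x, y, z), fixed to the bench; origin at the centre of its underside. The two jars are held fast in its round wells, at y = +55 and -55 mm, either jar in either well; they neither turn nor lift

How it is judged:
At the end, for the whole second after the job is handed in: the wide-mouth jar's cap is within 0.17 rad (10 degrees) of fully shut and released, and the narrow-mouth jar's cap has turned by less than 18 degrees (its rib's end moved less than 5 mm) (value of joint wide_jar_cap below 0.17 rad and distance of narrow_rib from where it was at the start of the episode below 0.005 m); the robot touches nothing.
It fails at once if the narrow-mouth jar's cap is turned by more than 18 degrees (its rib's end moves more than 5 mm) (distance of narrow_rib from where it was at the start of the episode above 0.005 m).
It also fails if it takes over 32 s, if anything falls off the work surface, if the arm or the gripper's body presses on something with over 40 N, if the wrist force passes 120 N, or if a joint passes its speed limit or range.

ROBOT

A 6-joint arm with a two-finger parallel gripper is mounted at the origin on the work surface; the furniture and walls round the work are solid. World frame = base frame: x ahead of the robot, y to its left, z up, the work surface at z = 0. Lengths are in m, angles in rad, forces in N, time in s.
With the tool pointing down it reaches from about 0.375 to 0.9 m from the base axis. Payload 3.1 kg.
Tool frame: the origin (TCP) lies between the finger pads, 19 mm behind the fingertips; this is the grasp point; z points along the fingers, y is the line along which they close (so a half turn about z gives the same grasp; the last joint's range is limited). The gripper opens to 85 mm and grips with 20 to 120 N. Pads are 22 mm wide; open, the fingers measure 114 mm over their backs; the gripper's body (76 mm by 85 mm) begins 54 mm behind the grasp point. The pads swing forward as they close: fully open they stand 13 mm farther back than shut.
Start: joints at [-1.28, 0.527, 1.433, -0, 1.181, -0.178], TCP at [0.282, -0.558, 0.25] pointing down, gripper open.
Joint ranges: [-3.08, 3.08], [-0.75, 2.2], [0.22, 2.44], [-1.43, 4.57], [0, 2.65], [-2.85, 2.85]. Speed limits (rad/s): [2.79, 2.79, 3.14, 3.14, 3.14, 3.14].

INTERFACE

Orientations are given as a unit quaternion [x, y, z, w].
In Python, from station import monitor, eyes, job gives the robot as it stands.
- The arm moves only by the shell command python3 -m pendant 'ROWS' [FORCE]. ROWS is JSON, a list that holds one entry, the list of rows, each a list of 7 numbers: the shift along the tool's x, y, z as a fraction of full scale, then the turn, a rotation vector about the tool's x, y, z as a fraction of full scale, then the opening, from 0 (shut) to 1 (fully open). A call has 1 to 20 rows; each row shifts and turns the commanded pose from where the row before left it, along the tool's axes as they then stand; what a row does not reach is not made up. Full scale, the value 1, is 800 mm for a shift and 0.12 rad for a turn. A row lasts 1/10 s, in which the tool goes at most 50 mm and 8.59 degrees, less where a joint would pass 70% of its speed; a pose out of reach is approached as far as the arm can. A call with a number of a shift or a turn outside -1 to 1 is refused whole. A call with a gripper value outside its range is refused whole. The fingers move at their own pace and stop on an object; FORCE is the grip in N (left out, the last holds). Time passes only in rows, so rows that do not move let the fingers close. It gives the time, the measured TCP pose, the force, the opening and the grip force at its end, in the units of the state.
- monitor.sense(): the state, without advancing time (a new reading comes with each control period).
- eyes.snapshot(name): name is "scene" or "top" or "wrist"; returns a dict with "pixels" (384x512x3 uint8, red, green, blue), "depth" (384x512 float32, m along the optical axis (not along the pixel's ray), 0 where there is no reading), "intrinsics" (3x3 intrinsics, pixels), "eye" and "attitude" of the camera in the world. Camera axes: x right, y down, z forward; pixel columns grow to the right and rows downward; lengths in m; the calibration is good to about 2 mm. The wrist camera is an equidistant fisheye: a pixel r from the principal point sees the ray r / f radians off the axis. A picture is of the moment at which its call begins.
- job.sign_off(): hands the job in; it is judged then, once.
The state is a dict: "t": time; "q": joint angles; "qd": joint speeds; "tau": joint torques, N m; "tcp_pos": TCP position; "tool_rot": TCP orientation; "force": force on the tool from outside, world axes, zero at the start; "ft_torque": the same for the moment, N m; "finger_gap": opening from 0.0 (shut) to 1.0 (fully open); "gripper_force": force on a finger pad.
Only numpy, scipy, OpenCV 4.12 (cv2) and the standard library are available. Lean on these libraries where they do the work, as an engineer would, in place of code of your own. Each camera call takes 0.05 s, during which the arm holds its last target. There are 200 camera calls.

## Working session

There is one attempt and no reset: what is moved stays moved. The work goes in short steps, Python scripts to look and compute and a shell command to move; the robot and the scene stay as the last step left them, time stands still between calls to the robot, and variables do not carry over. Pictures are saved under pics/ and viewed, at most 10 in all, crops included, and the job is handed in when it is done.

```bash
mkdir -p pics
python3 - <<'E'
from station import monitor, eyes
import cv2
s=monitor.sense();print({k:s[k] for k in('t','tcp_pos','tool_rot','finger_gap')})
for n in('top','scene'):
    d=eyes.snapshot(n);cv2.imwrite(f'pics/{n}0.png',d['pixels'][...,::-1]);print(n,d['intrinsics'],d['eye'],d['attitude'])
E
```

```text
{'t': 0.0, 'tcp_pos': array([ 0.28223041, -0.55687556,  0.24901531]), 'tool_rot': array([ 9.72649965e-01,  2.32273141e-01, -5.19119293e-05, -1.10944212e-03]), 'finger_gap': 1.0000606924788802}
top [[391.25326716   0.         256.95961147]
 [  0.         391.25326716 193.39732729]
 [  0.           0.           1.        ]] [0.43161478 0.02840771 0.94732155] [-0.70483099  0.70590949 -0.06129324  0.03388521]
scene [[459.45242077   0.         249.64695247]
 [  0.         459.45242077 197.23708251]
 [  0.           0.           1.        ]] [0.22736514 0.56083716 0.6678386 ] [-0.22670525  0.88762892 -0.38913521  0.09640234]
```

View pics/top0.png

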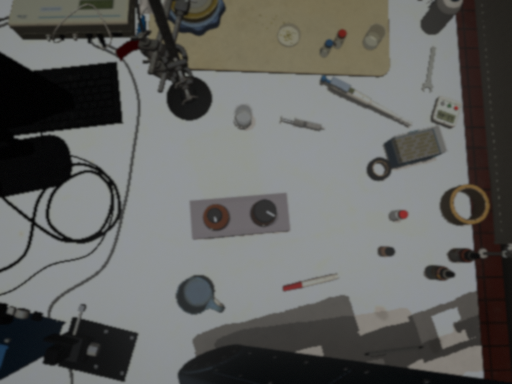

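View pics/scene0.png

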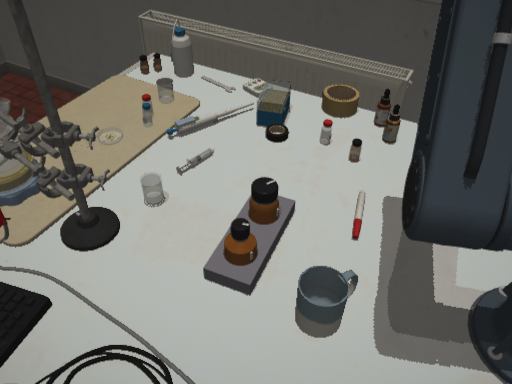

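The top view shows the holder around (240,216), with the wide cap at about (264,213) and the narrow cap at about (216,217). The scene view shows the wide jar at (264,190) and the narrow one at (240,230).

```bash
cat > h.py <<'E'
import numpy as np, cv2
from scipy.spatial.transform import Rotation as R
from station import monitor, eyes
def ray(d,u,v):
    K=d['intrinsics'];r=np.array([(u-K[0,2])/K[0,0],(v-K[1,2])/K[1,1],1]);return R.from_quat(d['attitude']).apply(r)
def onz(d,u,v,z):
    r=ray(d,u,v);e=np.array(d['eye']);return e+r*(z-e[2])/r[2]
E
python3 - <<'E'
from h import *
d=eyes.snapshot('top');im=d['pixels'];de=d['depth']
h,w=de.shape;vv,uu=np.mgrid[:h,:w];K=d['intrinsics']
P=np.stack([(uu-K[0,2])/K[0,0]*de,(vv-K[1,2])/K[1,1]*de,de],-1).reshape(-1,3)
P=(R.from_quat(d['attitude']).apply(P)+d['eye']).reshape(h,w,3)
m=((P[...,2]>.095)&(P[...,2]<.115)).astype(np.uint8);m[:170]=0;m[250:]=0;m[:,:180]=0;m[:,300:]=0
n,l,st,c=cv2.connectedComponentsWithStats(m)
for i in range(1,n):
    if st[i,4]>30:
        q=P[l==i];print(st[i],c[i],np.median(q,0),onz(d,*c[i],.104))
        s=(l==i)&(im.min(-1)>75);v,u=np.nonzero(s)
        if len(u): e=onz(d,u.mean(),v.mean(),.104)-onz(d,*c[i],.104);print('rib',u,v,np.degrees(np.arctan2(e[1],e[0])))
m=((P[...,2]>.022)&(P[...,2]<.04)).astype(np.uint8);m[:170]=0;m[250:]=0;m[:,:180]=0;m[:,300:]=0
v,u=np.nonzero(m);p=P[v,u][:,:2].astype(np.float32);print(cv2.minAreaRect(p))
cv2.imwrite('pics/c.png',np.hstack([cv2.resize(im[180:250,185:295,::-1],None,fx=7,fy=7,interpolation=2)]))
d=eyes.snapshot('wrist');print(d['intrinsics'],d['eye'],d['attitude'])
E
```

```text
[253 199  23  24 425] [263.96705882 210.65882353] [ 0.50771395 -0.01978438  0.1035903 ] [ 0.50824367 -0.01963945  0.104     ]
rib [266 267 268 269 266 267 268 269 270 267 268 269 270 271 272 269 270 271
 272 273 271 272 274 273] [211 211 211 211 212 212 212 212 212 213 213 213 213 213 213 214 214 214
 214 214 215 215 215 216] -112.80958944879733
[206 208  16  15 178] [213.53932584 214.87640449] [0.4990182  0.08835557 0.10343496] [0.49920906 0.08907075 0.104     ]
rib [214 215 214 215 216 214 215 216 214 215 216 215 216] [217 217 218 218 218 219 219 219 220 220 220 221 221] -160.05062326416353
((0.5045571327209473, 0.03474409878253937), (0.09035378694534302, 0.22995011508464813), 4.861007213592529)
[[297.31863964   0.         252.28415934]
 [  0.         297.31863964 189.89250644]
 [  0.           0.           1.        ]] [ 0.34526655 -0.5241783   0.37328388] [ 0.84333233 -0.51857482 -0.07454396  0.11964086]
```

View pics/c.png

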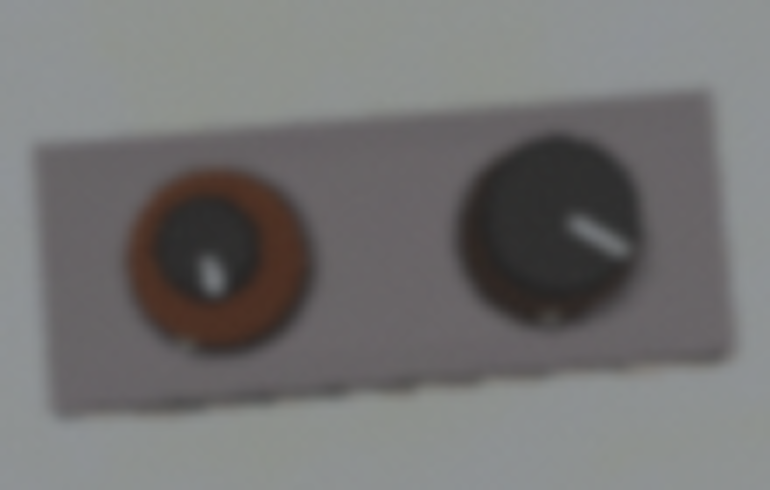

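The wide cap is at about (0.508, -0.020). Its rib points to about -113° and the jar mark to about 180°, so it needs roughly 1.2 rad clockwise, which is a positive turn about tool z. I'm moving above it at height first, with some counter-rotation.

```bash
python3 -m pendant '[[[0.0427,-0.0362,0,0,0,0,1],[0.0427,-0.0362,0,0,0,0,1],[0.0427,-0.0362,0,0,0,0,1],[0.0427,-0.0362,0,0,0,0,1],[0.0427,-0.0362,0,0,0,0,1],[0.0427,-0.0362,0,0,0,0,1],[0.0427,-0.0362,0,0,0,0,1],[0.0427,-0.0362,0,0,0,0,1],[0.0427,-0.0362,0,0,0,0,1],[0.0427,-0.0362,0,0,0,0,1],[0.0427,-0.0362,0,0,0,0,1],[0.0427,-0.0362,0,0,0,0,1],[0.0427,-0.0362,0,0,0,0,1],[0,0,0,0,0,-1,1],[0,0,0,0,0,-1,1],[0,0,0,0,0,-1,1],[0,0,0,0,0,-1,1],[0,0,0,0,0,-1,1],[0,0,0,0,0,0,1],[0,0,0,0,0,0,1]]]' 40
python3 - <<'E'
from h import *
s=monitor.sense();r=R.from_quat(s['tool_rot']);print(s['t'],s['q'],s['tcp_pos'],r.as_matrix().round(3))
print('shift frac',r.inv().apply(np.array([.508,-.0197,.098])-s['tcp_pos'])/.8)
d=eyes.snapshot('wrist');cv2.imwrite('pics/w1.png',d['pixels'][...,::-1])
# fisheye projection of expected axis points
K=d['intrinsics'];C=R.from_quat(d['attitude'])
for p in([.508,-.0197,.104],):
    c=C.inv().apply(np.array(p)-d['eye']);th=np.arctan2(np.hypot(*c[:2]),c[2]);print('pix',K[:2,2]+K[0,0]*th*c[:2]/np.hypot(*c[:2]))
E
```

```text
t: 2.2
tcp_pos: [0.5084, -0.021, 0.2499]
tool_rot: [0.861, 0.508, -0.0, -0.0]
force: [0.5, -0.4, 0.3]
finger_gap: 0.998
gripper_force: 0.0
2.2 [-2.61245362e-01  3.72109171e-01  1.71998944e+00  2.06017791e-05
  1.04971056e+00  2.43265680e-01] [ 0.50839516 -0.02101847  0.24994408] [[ 0.483  0.875 -0.   ]
 [ 0.875 -0.483  0.   ]
 [-0.    -0.    -1.   ]]
shift frac [ 0.00121059 -0.00118835  0.18993031]
pix [252.18960742 181.86725206]
```

View pics/w1.png

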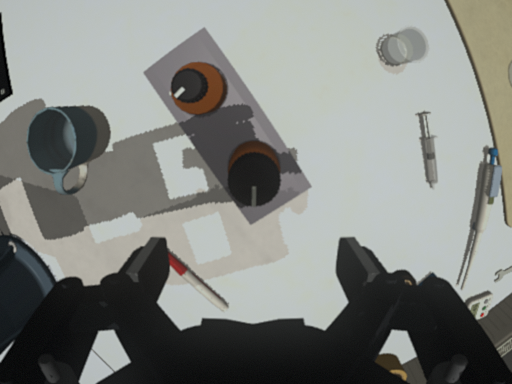

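The wrist view shows the wide cap centred at about (254,180), against a predicted (252,182), so the position is confirmed. The fingers straddle it with nothing in the way. Next I descend and close at 40 N.

```bash
python3 -m pendant '[[[0.0012,-0.0012,0.03,0,0,0,1],[0,0,0.04,0,0,0,1],[0,0,0.04,0,0,0,1],[0,0,0.04,0,0,0,1],[0,0,0.025,0,0,0,1],[0,0,0.015,0,0,0,1],[0,0,0,0,0,0,1],[0,0,0,0,0,0,1],[0,0,0,0,0,0,0.3],[0,0,0,0,0,0,0.3],[0,0,0,0,0,0,0.3],[0,0,0,0,0,0,0.3],[0,0,0,0,0,0,0.3],[0,0,0,0,0,0,0.3],[0,0,0,0,0,0,0.3],[0,0,0,0,0,0,0.3]]]' 40
```

```text
t: 3.85
tcp_pos: [0.5102, -0.0206, 0.0997]
tool_rot: [0.861, 0.509, 0.002, 0.002]
force: [0.9, -1.1, 6.6]
finger_gap: 0.572
gripper_force: 40.6
```

```bash
python3 -m pendant '[[[0,0,0,0,0,0.7,0.3],[0,0,0,0,0,0.7,0.3],[0,0,0,0,0,0.7,0.3],[0,0,0,0,0,0.7,0.3],[0,0,0,0,0,0.7,0.3],[0,0,0,0,0,0.7,0.3],[0,0,0,0,0,0.7,0.3],[0,0,0,0,0,0.7,0.3],[0,0,0,0,0,0.7,0.3],[0,0,0,0,0,0.7,0.3],[0,0,0,0,0,0.7,0.3],[0,0,0,0,0,0.7,0.3],[0,0,0,0,0,0,0.3],[0,0,0,0,0,0,0.3]]]'; python3 -c "
from station import monitor
s=monitor.sense();print(s['q'],s['ft_torque'])"
```

```text
t: 5.25
tcp_pos: [0.5107, -0.0214, 0.0997]
tool_rot: [1.0, 0.031, 0.003, 0.002]
force: [0.7, -5.3, 6.1]
finger_gap: 0.568
gripper_force: 40.7
[-0.25994079  0.6159869   1.84626224 -0.00221356  0.67230868  1.24997814] [-0.94425875 -0.14785483 -0.06886841]
```

Turned about 1.0 rad with only drag torque so far. I'll continue to the stop.

```bash
python3 -m pendant '[[[0,0,0,0,0,0.5,0.3],[0,0,0,0,0,0.5,0.3],[0,0,0,0,0,0.5,0.3],[0,0,0,0,0,0.5,0.3],[0,0,0,0,0,0.5,0.3],[0,0,0,0,0,0.5,0.3],[0,0,0,0,0,0,0.3]]]'; python3 -c "
from station import monitor
s=monitor.sense();print(s['q'][5],s['ft_torque'])"
```

```text
t: 5.95
tcp_pos: [0.5102, -0.0215, 0.0994]
tool_rot: [0.989, -0.146, 0.003, 0.002]
force: [1.0, -6.3, 4.4]
finger_gap: 0.566
gripper_force: 41.8
1.6075143425564784 [-0.8820576  -0.12799076  0.87063111]
```

The torque has jumped to 0.87 N m, so the cap is at the stop. I'll release, rise and check.

```bash
python3 -m pendant '[[[0,0,0,0,0,0,1],[0,0,0,0,0,0,1],[0,0,0,0,0,0,1],[0,0,0,0,0,0,1],[0,0,0,0,0,0,1],[0,0,0,0,0,0,1],[0,0,-0.02,0,0,0,1],[0,0,-0.04,0,0,0,1],[0,0,-0.05,0,0,0,1],[0,0,-0.05,0,0,0,1],[0,0,-0.03,0,0,0,1],[0,0,0,0,0,0,1],[0,0,0,0,0,0,1]]]'
python3 - <<'E'
from h import *
d=eyes.snapshot('wrist');cv2.imwrite('pics/w2.png',cv2.resize(d['pixels'][60:260,100:400,::-1],None,fx=2.6,fy=2.6,interpolation=2))
E
```

```text
t: 7.25
tcp_pos: [0.5078, -0.0196, 0.2502]
tool_rot: [0.989, -0.149, 0.0, -0.0]
force: [-0.9, 0.5, -0.4]
finger_gap: 1.003
gripper_force: 0.0
```

View pics/w2.png

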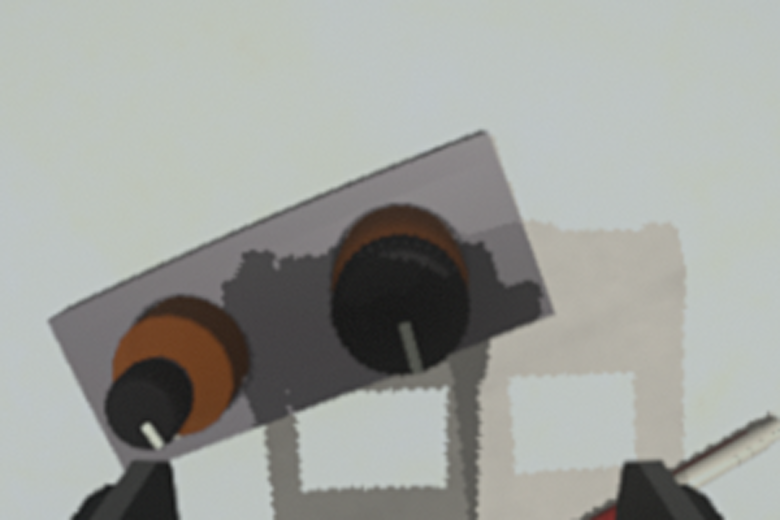

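The wrist view shows the wide cap's rib running from (405,322) to (418,370), close to the holder's -x direction. The narrow cap is untouched. I'll put numbers on the rib against the mark's bearing from the first top image.

Run:
```python
from h import *
d=eyes.snapshot('wrist');K=d['intrinsics'];C=R.from_quat(d['attitude'])
def f(u,v,z):
    q=np.array([u,v])-K[:2,2];r=np.hypot(*q);t=r/K[0,0];w=C.apply([*(q/r*np.sin(t)),np.cos(t)]);return d['eye']+w*(z-d['eye'][2])/w[2]
g=lambda x,y:f(100+(x+.5)/2.6-.5,60+(y+.5)/2.6-.5,.104)
a,b,c=g(405,322),g(418,370),g(400,305);ang=lambda e:np.degrees(np.arctan2(e[1],e[0]))
print(a,b,c,'rib',ang(b-a),ang(b-c))
t=eyes.snapshot('top');cv2.imwrite('pics/t2.png',cv2.resize(t['pixels'][180:250,185:295,::-1],None,fx=7,fy=7,interpolation=2))
ax=np.array([.5085,-.0198])
for z in(.04,.05,.058):
    m=onz(t,185+548.5/7-.5,180+318.5/7-.5,z)[:2]-ax;print('mark',z,ang(m),np.hypot(*m))
```

```text
[ 0.50466186 -0.02086014  0.104     ] [ 0.48578888 -0.02008047  0.104     ] [ 0.51122745 -0.02099702  0.104     ] rib 177.6343856371564 177.93654608345864
mark 0.04 -178.57523467293203 0.027794613121433626
mark 0.05 -179.6922426158945 0.02832757309165237
mark 0.058 179.4442117545874 0.028761433141633843
```

View pics/t2.png

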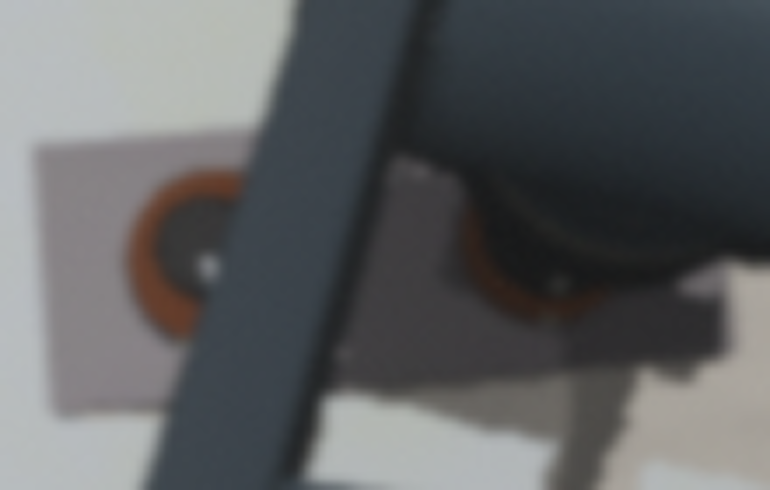

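The rib bears 177.8° and the mark about 180°, so they line up within measurement error. The top view shows the rib at (560,282) above the mark at (549,318). The stop torque was felt, the gripper is clear and the narrow cap is unchanged, so I'm handing in.

```bash
python3 -c "
from station import job
print(job.sign_off())"
```

```text
the job is handed in; nothing more can be done
None
```

The wide-mouth jar's cap is screwed shut to its stop and released, with its rib within about 3° of the jar's mark; the narrow-mouth cap was not touched, and the job is handed in at about 7 s (the sign-off returned no verdict).

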